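# Clamp the sieve in the shaker: close the hold-down bar and lock it with the T-head key

### The job

Get the sieve shaker ready to run: swing its hinged hold-down bar down flat onto the sieve lid, then take the T-head key out of its grey block, put its cross-pin lengthwise down through the keyhole in the bar until the key's flange sits on the bar, and turn it a quarter turn clockwise (seen from above) so that it locks. Leave the sieve and lid, the sample jar and the small beaker where they stand, and let go of the key.

Things in the scene. Friction and masses are not known exactly. Their poses are not given: they have to be found in the camera images.
- clamp_bar (a joint): Hinge angle (rad) of the sieve shaker's aluminium hold-down bar: 0 = closed, level, its rubber pad on the sieve lid; starts raised at 0.45 to 0.75. The bar is 50 mm wide, 10 mm thick, 294 mm long from the hinge. The hinge is stiff (0.6 N m): the bar stays where it is left and needs about 1 to 4 N of push near its free end.
- bar_hinge (a point): The bar's hinge axis, at half the bar's thickness, 144 mm above the bench; fixed to the shaker. Axes: x the hinge axis, y level from the hinge towards the lock column (along the closed bar), z up.
- bar_press (a point): Point on the bar's top face, on its centre line, 190 mm from the hinge and 5 mm above the hinge axis's level when closed; moves with the bar. A good place to press: the keyhole begins 215 mm from the hinge, two ribs along the edges (7 mm proud) end at 145 mm. Closed, it is 149 mm above the bench.
- keyhole (a point): Keyhole centre at the closed bar's top face, 149 mm above the bench, 240 mm from the hinge; fixed to the shaker. Axes: y along the bar, away from the hinge; x across it; z up. Slot 50 mm along y, 18 mm wide, 26 mm wide over the middle 19 mm; the same in the bar and, 1 mm below it, in the lock column's 8 mm top plate. Stops in the hollow column let the pin turn only clockwise, a quarter turn.
- key_grip (a point): Centre of the key's upright black handle (64 mm long, 14 thick, 38 high). Axes: x along the handle and the cross-pin, y across the handle (grasp its 14 mm), z up. The flange's top is 29 mm below this point, its underside 35 mm below. Seated in the keyhole, this point is 35 mm above keyhole. At the start it is 83 mm above the bench.
- key: The steel key, 0.2 kg, 92.5 mm tall; origin at the flange's underside centre, axes as key_grip. Flange 48 mm across, 6 thick; shaft 22 mm, reaching 38.5 mm below the origin, with a round cross-pin (14 mm thick, 46 mm tip to tip, axis 28 mm below the origin), which has 2 mm play under the column's plate when locked.
- key_block: Grey plastic block, 96 x 62 mm, 48 mm high, fixed; origin at its underside centre, x along its length. The key starts upright in its pocket, handle along x, flange on the block's top; the pocket has upright walls, so lift the key straight up by 45 mm or more.
- lid_top (a point): Centre of the top of the brass lid (153 mm across) on the brass sieve that stands loose in the shaker; 134 mm above the bench.
- jar_mid (a point): Middle of a sample jar with a white lid (53 mm across, 68 mm high), standing loose on the bench.
- beaker_mid (a point): Middle of a small glass beaker (62 mm across, 73 mm high), standing loose on the bench.

How it is judged:
On the way, in this order (a step that is already met when the one before it is completed fails the run):
1. the bar is swung fully down (value of joint clamp_bar below 0.02 rad), for 0.2 s.
2. the key is down through the keyhole, its cross-pin lengthwise (horizontal distance between key_grip and keyhole below 0.008 m and z of key_grip in the frame of keyhole below 0.04 m and angle between the x axis of key_grip and the y axis of keyhole, either way round below 0.4 rad), for 0.05 s.
At the end, for the whole second after the job is handed in: Bar closed (0.02 rad); key in the keyhole, flange on the bar (3 mm in height, 7 mm sideways, upright within 0.12 rad), handle and cross-pin across the bar (0.35 rad), at rest and released; the lid still on the sieve under the bar (value of joint clamp_bar below 0.02 rad and horizontal distance between key_grip and keyhole below 0.007 m and z of key_grip in the frame of keyhole between 0.032 and 0.038 m and angle between the x axis of key_grip and the x axis of keyhole, either way round below 0.35 rad and angle between key_grip's own z axis and vertical below 0.12 rad and horizontal distance between lid_top and bar_hinge below 0.13 m and linear speed of key below 0.02 m/s and angular speed of key below 0.1 rad/s); the robot touches nothing.
It fails at once if the sieve lid is shifted by more than 15 mm (distance of lid_top from where it was at the start of the episode above 0.015 m).
It fails at once if the sample jar is displaced by more than 30 mm (distance of jar_mid from where it was at the start of the episode above 0.03 m).
It fails at once if the small beaker is displaced by more than 30 mm (distance of beaker_mid from where it was at the start of the episode above 0.03 m).
It also fails if it takes over 61 s, if anything falls off the work surface, if the arm or the gripper's body presses on something with over 40 N, if the wrist force passes 120 N, or if a joint passes its speed limit or range.

### The arm

A 7-joint arm with a two-finger parallel gripper is mounted at the origin on a cart in front of the work surface, level with it; the furniture and walls round the work are solid. World frame = base frame: x ahead of the robot, y to its left, z up, the work surface at z = 0. Lengths are in m, angles in rad, forces in N, time in s.
With the tool pointing down it reaches from about 0.425 to 0.825 m from the base axis. Payload 3.6 kg.
Tool frame: the origin (TCP) lies where the fingers leave the gripper's body, on its centre line; the fingertips stand 73 mm ahead of it and the grasp point (between the pads) lies 54 mm ahead of it; x points along the fingers, y is the direction in which the jaws open and shut, and the axes are right-handed (so a half turn about x gives the same grasp; the last joint's range is limited). The gripper opens to 85 mm and grips with 20 to 120 N. Pads are 22 mm wide; open, the fingers measure 114 mm over their backs; the gripper's body (76 mm by 85 mm) begins 54 mm behind the grasp point. The pads swing forward as they close: fully open they stand 13 mm farther back than shut.
Start: joints at [1.244, 0.615, -0.013, 1.423, 0.008, 1.103, -0.04], TCP at [0.193, -0.621, 0.304] pointing down, gripper open.
Joint ranges: [-3.12, 3.12], [-0.3, 2.06], [-1.34, 1.32], [0.26, 2.42], [-1.36, 4.5], [0.01, 1.98], [-2.84, 2.84]. Speed limits (rad/s): [2.79, 2.79, 3.14, 3.14, 3.14, 3.14, 3.14].

### API

Orientations are given as a unit quaternion [x, y, z, w].
In Python, from station import arm, snapshot, camera_info, ticket gives the robot as it stands. Calls block until the motion is done:
- arm.movep(position, orientation): joint-space move of the TCP to a pose.
- arm.line_to(position, velocity=0.15, ori=None): straight line of the TCP; ori=None keeps the orientation; velocity is the mean speed in m/s.
- arm.move_j(angles): joint-space move.
- arm.move_gripper(opening, effort=None): opening from 0.0 (shut) to 1.0 (fully open); effort is the grip in N (None keeps the last); returns when the fingers have stopped.
- arm.pause(seconds).
- arm.ik(position, orientation): joint angles nearest the present ones, or None.
- snapshot(name): name is "side" or "top" or "wrist"; returns the picture (480x640x3 uint8, blue, green, red); there is no depth.
- camera_info(name): a dict with "fx", "fy", "cx", "cy" (pixels), "dist_coeffs" ([k1, k2, p1, p2, k3] as OpenCV has them; the pictures are not rectified), "R" (3x3) and "t" (3): a world point X has camera coordinates R X + t; the wrist camera has in their place "T_tool_cam" (4x4, takes a point from camera to tool coordinates, whose origin is the TCP and whose axes are the tool frame's). Camera axes: x right, y down, z forward; pixel columns grow to the right and rows downward; lengths in m; the calibration is good to about 2 mm. A picture is of the moment at which its call begins: read the wrist's pose just before it. camera_info takes no time and is no camera call.
A pose or a line that the arm cannot do raises arm.MotionError and nothing moves.
- ticket.finish_job(): hands the job in, once; it reports no verdict.
Readings, each from a call of its own:
- arm.read_time(): time.
- arm.read_joint_positions(): joint angles.
- arm.read_dq(): joint speeds.
- arm.read_effort(): joint torques, N m.
- arm.read_tool_pos(): TCP position.
- arm.read_eef_rot(): TCP orientation.
- arm.read_ft_force(): force on the tool from outside, world axes, zero at the start.
- arm.read_wrist_torque(): the same for the moment, N m.
- arm.read_opening(): opening from 0.0 (shut) to 1.0 (fully open).
Only numpy, scipy, OpenCV 4.12 (cv2) and the standard library are available. Lean on these libraries where they do the work, as an engineer would, in place of code of your own. Each camera call takes 0.05 s, during which the arm holds its last target.

## Working session

There is one attempt and no reset: what is moved stays moved. The work goes in short steps, each a Python script; the robot and the scene stay as the last script left them, time stands still between calls to the robot, and variables do not carry over. Pictures are saved under pics/ and viewed, and the job is handed in when it is done.

```bash
ls; mkdir -p pics; python3 - <<'E'
from station import arm, snapshot, camera_info, ticket
import cv2, numpy as np
print(arm.read_time(), arm.read_tool_pos(), arm.read_eef_rot(), arm.read_opening())
for n in ["side","top","wrist"]:
    im=snapshot(n); cv2.imwrite(f"pics/{n}0.png",im)
    c=camera_info(n)
    for k,v in c.items(): print(n,k,np.round(np.array(v),4).tolist())
print(arm.read_time(), arm.read_joint_positions())
E
```

```text
pics
0.0 [ 0.1924147  -0.62025367  0.30270817] [-0.69897483 -0.10688558  0.69926744 -0.10504621] 0.998670569079898
side fx 549.9204
side fy 549.9204
side cx 314.5379
side cy 231.9036
side dist_coeffs [-0.0492, 0.0, 0.0, 0.0, 0.0]
side R [[-0.9576, -0.2876, 0.0182], [-0.1951, 0.6007, -0.7753], [0.212, -0.7459, -0.6314]]
side t [0.4407, 0.3379, 1.1478]
top fx 455.62
top fy 455.62
top cx 322.2589
top cy 244.5389
top dist_coeffs [0.005, 0.0, 0.0, 0.0, 0.0]
top R [[0.0055, -1.0, -0.0064], [-0.9796, -0.0041, -0.2009], [0.2009, 0.0074, -0.9796]]
top t [-0.1998, 0.5432, 1.0626]
wrist fx 353.7075
wrist fy 353.7075
wrist cx 316.7633
wrist cy 238.3044
wrist dist_coeffs [-0.0164, 0.0, 0.0, 0.0, 0.0]
wrist T_tool_cam [[0.0002, -0.2824, 0.9593, -0.0708], [1.0, -0.0004, -0.0004, 0.0002], [0.0005, 0.9593, 0.2824, -0.07], [0.0, 0.0, 0.0, 1.0]]
0.15 [ 1.24348675  0.61570376 -0.0126671   1.42450958  0.00811253  1.10341069
 -0.04036098]
```

View pics/side0.png

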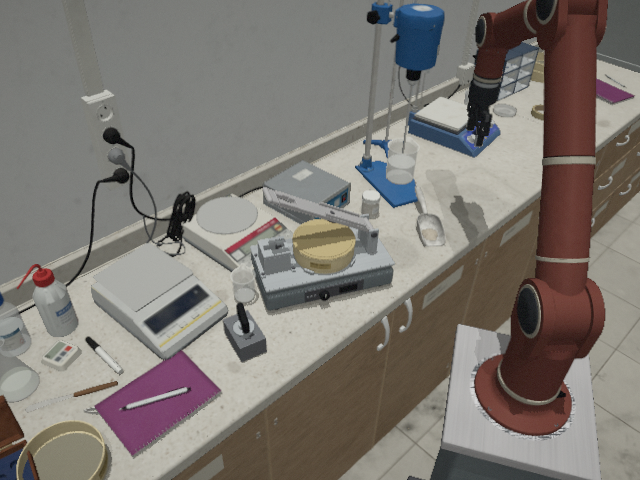

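View pics/top0.png

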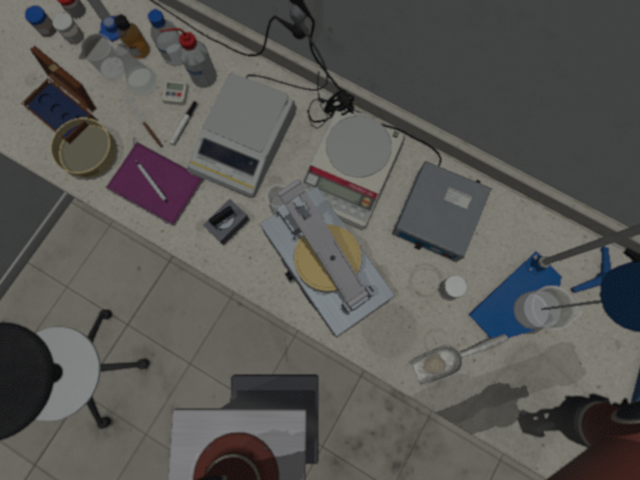

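View pics/wrist0.png

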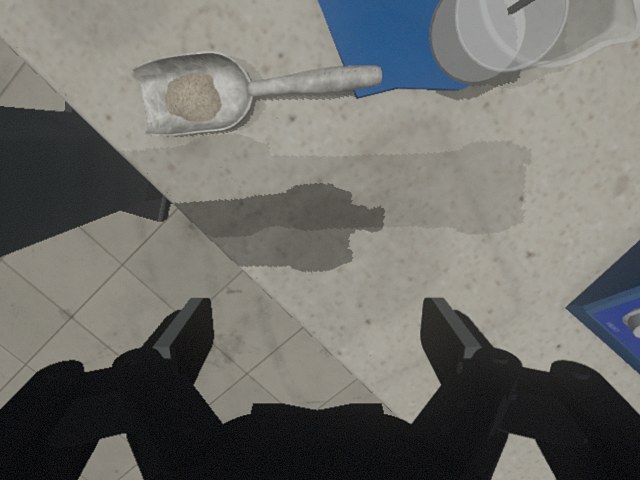

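```bash
python3 - <<'E'
import cv2
a=cv2.imread("pics/side0.png")[170:370,200:440]; cv2.imwrite("pics/side0z.png",cv2.resize(a,None,fx=3.3,fy=3,interpolation=2))
a=cv2.imread("pics/top0.png")[165:345,190:430]; cv2.imwrite("pics/top0z.png",cv2.resize(a,None,fx=3.3,fy=3.3,interpolation=2))
E
```

```text
(no output)
```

View pics/side0z.png

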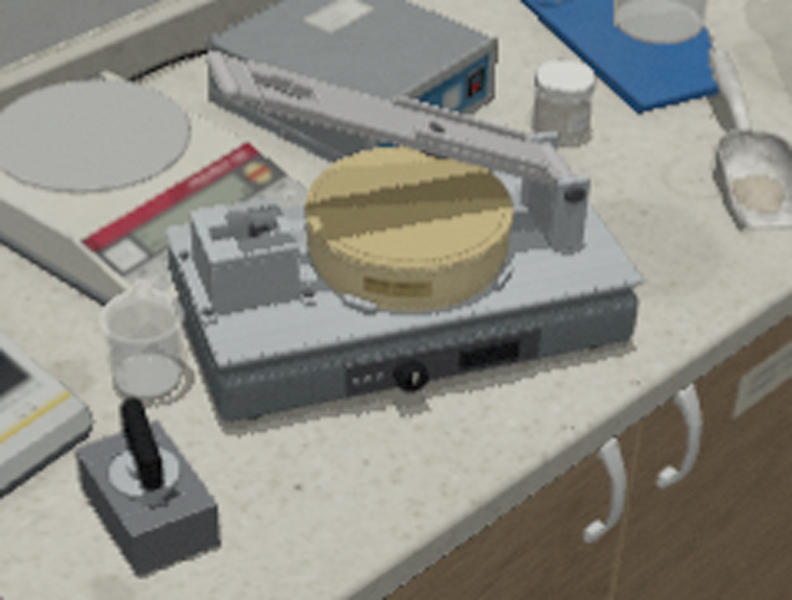

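View pics/top0z.png

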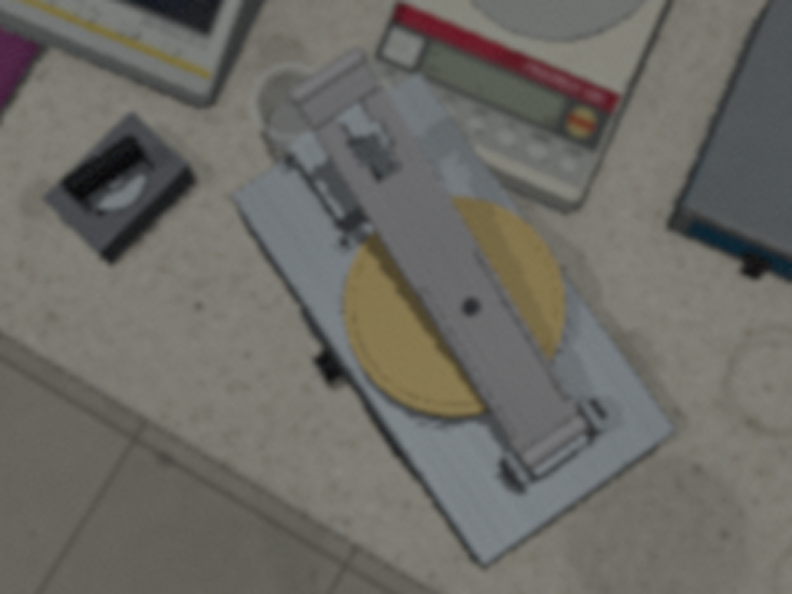

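```bash
cat > h.py <<'E'
import numpy as np, cv2
from scipy.spatial.transform import Rotation as Rn
from station import arm, snapshot, camera_info, ticket
def down(psi):
    c,s=np.cos(psi),np.sin(psi)
    return Rn.from_matrix(np.array([[0,0,-1],[c,s,0],[s,-c,0]]).T).as_quat()
def campose(name,tp=None,q=None):
    """R (cam->world), origin"""
    c=camera_info(name)
    if name!="wrist":
        R=np.array(c["R"]);return R.T,-R.T@np.array(c["t"])
    T=np.array(c["T_tool_cam"]);Rt=Rn.from_quat(q).as_matrix()
    return Rt@T[:3,:3],Rt@T[:3,3]+np.array(tp)
def K(name):
    c=camera_info(name);return np.array([[c["fx"],0,c["cx"]],[0,c["fy"],c["cy"]],[0,0,1.]]),np.array(c["dist_coeffs"],float)
def ray(name,uv,pose):
    k,d=K(name);p=cv2.undistortPoints(np.array(uv,float).reshape(-1,1,2),k,d).reshape(-1,2)
    v=np.c_[p,np.ones(len(p))]@pose[0].T
    return pose[1],v/np.linalg.norm(v,axis=1)[:,None]
def onplane(name,uv,pose,z):
    o,v=ray(name,uv,pose);return o+v*((z-o[2])/v[:,2])[:,None]
def proj(name,X,pose):
    k,d=K(name);R=pose[0].T;t=-R@pose[1]
    return cv2.projectPoints(np.array(X,float).reshape(-1,3),cv2.Rodrigues(R)[0],t,k,d)[0].reshape(-1,2)
def tri(views):
    """views: list of (name,uv,pose) -> point, residual"""
    A=np.zeros((3,3));b=np.zeros(3);L=[]
    for n,uv,p in views:
        o,v=ray(n,[uv],p);v=v[0];M=np.eye(3)-np.outer(v,v);A+=M;b+=M@o;L.append((o,M))
    X=np.linalg.solve(A,b);return X,[float(np.linalg.norm(M@(X-o))) for o,M in L]
def wshot(fn):
    tp,q=arm.read_tool_pos(),arm.read_eef_rot();im=snapshot("wrist");cv2.imwrite(f"pics/{fn}.png",im)
    np.savez(f"pics/{fn}.npz",tp=tp,q=q);return im
def wpose(fn):
    z=np.load(f"pics/{fn}.npz");return campose("wrist",z["tp"],z["q"])
E
python3 - <<'E'
from h import *
pt=campose("top");ps=campose("side")
f=lambda x,y:(190+x/3.3,165+y/3.3); g=lambda x,y:(200+x/3.3,170+y/3.)
print("key",tri([("top",f(105,167),pt),("side",g(140,440),ps)]))
print("hinge",onplane("top",[f(545,445)],pt,.144), tri([("top",f(545,440),pt),("side",g(545,165),ps)]))
print("free",tri([("top",f(370,60),pt),("side",g(210,55),ps)]),tri([("top",f(295,100),pt),("side",g(222,95),ps)]))
print("jar",onplane("top",[(455,287)],pt,.068),"beak",onplane("top",[(277,198)],pt,.0))
b=onplane("top",[f(130,115),f(193,170),f(112,262),f(47,195)],pt,.048);print("block",b,b.mean(0))
print("plate corners",onplane("top",[f(235,195),f(485,565),f(675,430)],pt,.06))
print(Rn.from_quat(arm.read_eef_rot()).as_matrix().round(3))
print(arm.read_ft_force())
E
```

```text
key (array([0.61025678, 0.04693266, 0.08099009]), [0.0008171367584849191, 0.0008171367584847574])
hinge [[ 0.40219105 -0.27076785  0.144     ]] (array([ 0.41005484, -0.2703871 ,  0.14379996]), [0.004537363016336139, 0.004537363016336093])
free (array([ 0.62730107, -0.15727026,  0.2793113 ]), [0.003686378834403959, 0.0036863788344037533]) (array([ 0.60173101, -0.11229028,  0.27960407]), [0.0037543519190235343, 0.0037543519190235746])
jar [[ 0.43999773 -0.51255524  0.068     ]] beak [[ 0.67984126 -0.07703416  0.        ]]
block [[ 0.65949927  0.03750073  0.048     ]
 [ 0.61627619 -0.01229211  0.048     ]
 [ 0.54487128  0.04566237  0.048     ]
 [ 0.59632151  0.09733313  0.048     ]] [0.60424206 0.04205103 0.048     ]
plate corners [[ 0.5938695  -0.04651975  0.06      ]
 [ 0.32405529 -0.23289853  0.06      ]
 [ 0.42034816 -0.3701202   0.06      ]]
[[-0.001  0.296 -0.955]
 [ 0.002 -0.955 -0.296]
 [-1.    -0.002 -0.   ]]
[ 0.08341092 -0.90149734 -0.09302311]
```

```bash
python3 - <<'E'
from h import *
for p,psi in [((.57,-.08,.45),-1.57),((.57,-.08,.42),-1.57),((.57,-.08,.42),-1.0),((.605,.045,.14),np.radians(44)),((.605,.045,.14),np.radians(-136)),
 ((.607,-.139,.24),np.radians(-57)),((.607,-.139,.24),np.radians(123)),((.607,-.139,.24),np.radians(-147)),((.607,-.139,.24),np.radians(33)),((.6,-.13,.35),np.radians(-57))]:
    j=arm.ik(list(p),down(psi));print(p,round(np.degrees(psi)),None if j is None else np.round(j,2))
E
```

```text
(0.57, -0.08, 0.45) -90 [ 0.25  0.4  -0.24  1.39  0.09  1.36 -1.56]
(0.57, -0.08, 0.42) -90 [ 0.23  0.42 -0.21  1.45  0.09  1.29 -1.55]
(0.57, -0.08, 0.42) -57 [ 0.32  0.43 -0.34  1.45  0.14  1.29 -1.03]
(0.605, 0.045, 0.14) 44 [ 0.2   0.8  -0.53  1.71  0.54  0.79  0.18]
(0.605, 0.045, 0.14) -136 [-0.23  0.75  0.2   1.72 -0.21  0.69 -2.29]
(0.607, -0.139, 0.24) -57 [ 0.3   0.64 -0.18  1.58  0.14  0.93 -0.92]
(0.607, -0.139, 0.24) 123 [ 0.77  0.9  -1.15  1.57  0.85  1.25  1.62]
(0.607, -0.139, 0.24) -147 [ 0.03  0.65  0.26  1.59 -0.2   0.93 -2.2 ]
(0.607, -0.139, 0.24) 33 [ 0.51  0.69 -0.54  1.58  0.4   0.99  0.41]
(0.6, -0.13, 0.35) -57 [ 0.33  0.53 -0.26  1.46  0.14  1.17 -0.94]
```

```bash
python3 - <<'E'
from h import *
arm.movep([.57,-.06,.45],down(-1.57))
wshot("w1")
arm.line_to([.53,-.16,.45],velocity=.25)
wshot("w2")
print(arm.read_time(),arm.read_tool_pos())
E
```

```text
3.2917 [ 0.53015359 -0.15936557  0.4500026 ]
```

View pics/w1.png

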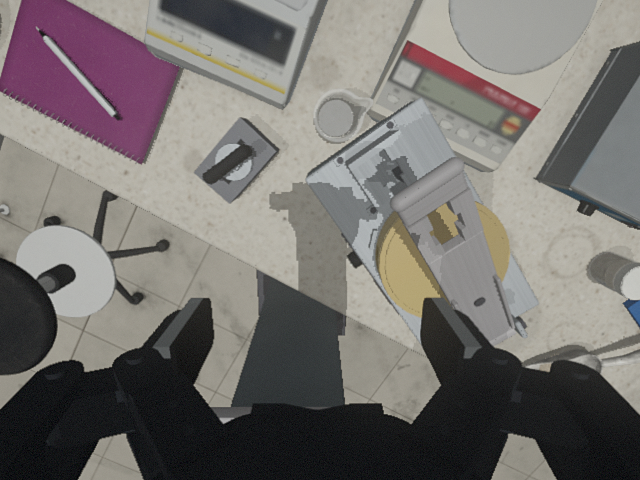

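View pics/w2.png

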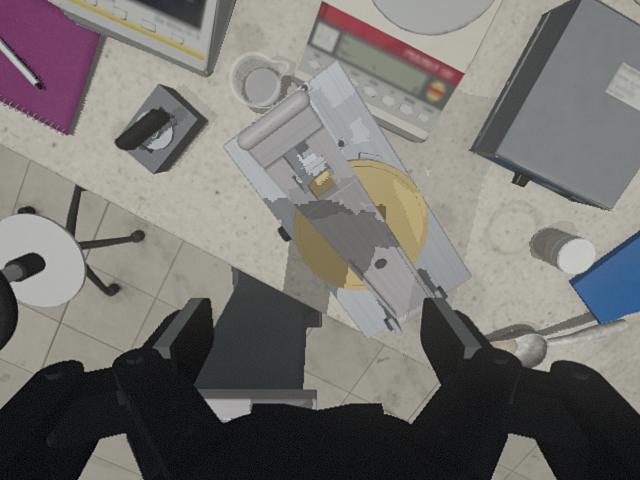

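```bash
python3 - <<'E'
import cv2
def z(n,x0,y0,w,h,f):
    a=cv2.imread(f"pics/{n}.png")[y0:y0+h,x0:x0+w]; cv2.imwrite(f"pics/{n}z.png",cv2.resize(a,None,fx=f,fy=f,interpolation=2))
z("w2",220,50,260,290,2)
z("w1",180,100,360,240,2.2)
a=cv2.imread("pics/w2.png")[70:190,90:250];cv2.imwrite("pics/w2k.png",cv2.resize(a,None,fx=4,fy=4,interpolation=2))
a=cv2.imread("pics/w1.png")[100:220,170:330];cv2.imwrite("pics/w1k.png",cv2.resize(a,None,fx=4,fy=4,interpolation=2))
E
```

```text
(no output)
```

View pics/w2z.png

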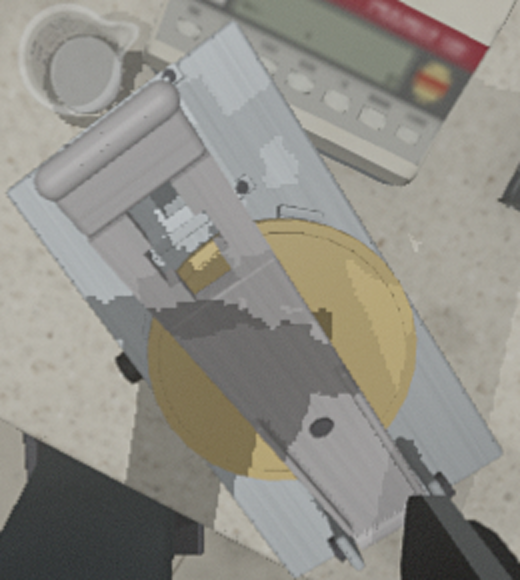

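View pics/w1z.png

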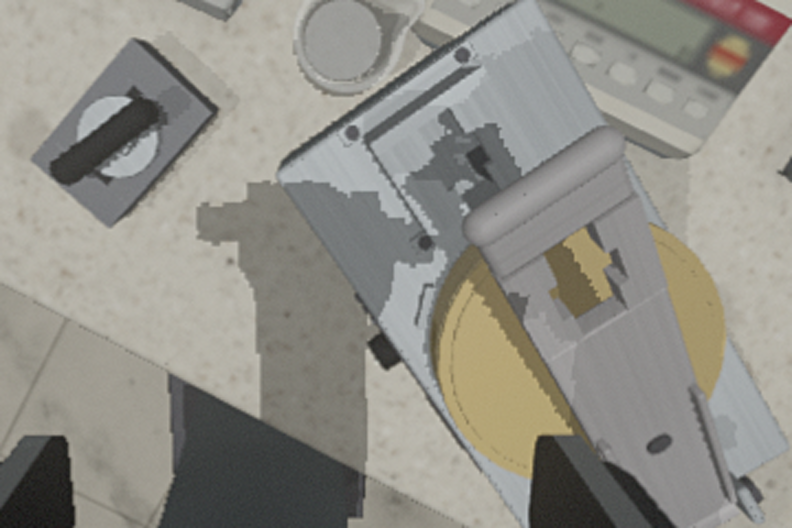

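View pics/w2k.png

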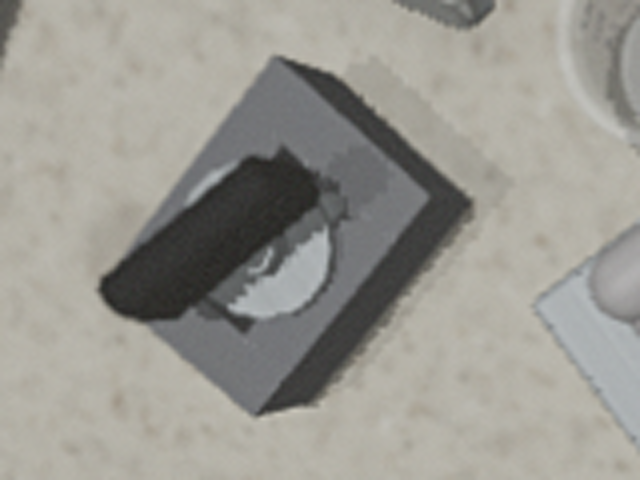

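View pics/w1k.png

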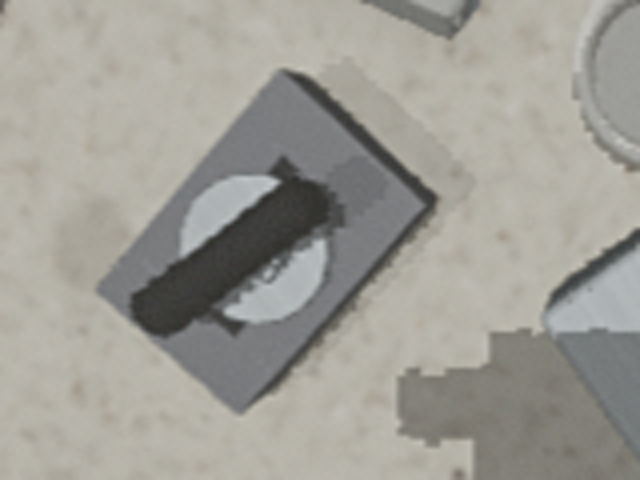

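```bash
python3 - <<'E'
from h import *
res={}
for n,(x0,y0,x1,y1) in {"w1":(190,110,282,205),"w2":(105,80,215,180)}.items():
    im=cv2.imread(f"pics/{n}.png");p=wpose(n)
    hsv=cv2.cvtColor(im,cv2.COLOR_BGR2HSV);m=np.zeros(im.shape[:2],np.uint8);m[y0:y1,x0:x1]=(hsv[y0:y1,x0:x1,2]<50)*255
    m=cv2.morphologyEx(m,cv2.MORPH_OPEN,np.ones((5,5),np.uint8))
    cs,_=cv2.findContours(m,0,2);c=max(cs,key=cv2.contourArea);r=cv2.minAreaRect(c);print(n,r,cv2.contourArea(c))
    o=im.copy();cv2.drawContours(o,[c],-1,(0,0,255),1);cv2.imwrite(f"pics/{n}m.png",cv2.resize(o[y0-10:y1+10,x0-10:x1+10],None,fx=4,fy=4,interpolation=0))
    for z in (.083,.102):
        q=onplane("wrist",cv2.boxPoints(r),p,z);print(z,q.round(4).tolist(),q.mean(0).round(4))
        L=[np.linalg.norm(q[i]-q[i-1]) for i in range(4)];print(np.round(L,4));d=(q[0]-q[1]) if L[1]>L[0] else q[1]-q[2];print("yaw",np.degrees(np.arctan2(d[1],d[0])))
    res[n]=(r[0],p)
print(tri([("wrist",*res[k]) for k in res]))
c1=(np.array([(283,70),(435,200),(240,412),(98,290)])/4+[170,100]);c2=(np.array([(278,58),(430,195),(257,413)])/4+[90,70])
for i in range(3): print("blk",tri([("wrist",c1[i],wpose("w1")),("wrist",c2[i],wpose("w2"))]))
b=onplane("wrist",c1,wpose("w1"),.048);print(b,b.mean(0))
for i,j in((0,3),(1,2)): d=b[i]-b[j];print(np.degrees(np.arctan2(d[1],d[0])),np.linalg.norm(d))
E
```

```text
Traceback (most recent call last):
ValueError: max() iterable argument is empty
```

```bash
python3 - <<'E'
import cv2,numpy as np
a=cv2.imread("pics/w1m.png");b=cv2.imread("pics/w2m.png");h=max(len(a),len(b))
f=lambda x:cv2.copyMakeBorder(x,0,h-len(x),0,0,0)
cv2.imwrite("pics/mm.png",cv2.resize(np.hstack([f(a),f(b)]),None,fx=.8,fy=.8))
E
```

```text
[ WARN:0@0.017] global loadsave.cpp:275 findDecoder imread_('pics/w1m.png'): can't open/read file: check file path/integrity
[ WARN:0@0.017] global loadsave.cpp:275 findDecoder imread_('pics/w2m.png'): can't open/read file: check file path/integrity
Traceback (most recent call last):
TypeError: object of type 'NoneType' has no len()
```

```bash
cat > km.py <<'E'
from h import *
res={}
for n,(x0,y0,x1,y1) in {"w1":(195,130,262,190),"w2":(108,85,180,160)}.items():
    im=cv2.imread(f"pics/{n}.png");p=wpose(n)
    hsv=cv2.cvtColor(im,cv2.COLOR_BGR2HSV);m=np.zeros(im.shape[:2],np.uint8);m[y0:y1,x0:x1]=(hsv[y0:y1,x0:x1,2]<62)*255
    print(im[int(163),int(228)],im[125,150])
    m=cv2.morphologyEx(m,cv2.MORPH_OPEN,cv2.getStructuringElement(cv2.MORPH_ELLIPSE,(7,7)))
    cs,_=cv2.findContours(m,0,2);c=max(cs,key=cv2.contourArea);r=cv2.minAreaRect(c);print(n,r,cv2.contourArea(c))
    o=im.copy();cv2.drawContours(o,[c],-1,(0,0,255),1);cv2.imwrite(f"pics/{n}m.png",cv2.resize(o[y0-10:y1+10,x0-10:x1+10],None,fx=4,fy=4,interpolation=0))
    for z in (.083,.102):
        q=onplane("wrist",cv2.boxPoints(r),p,z);print(z,q.round(4).tolist(),q.mean(0).round(4))
        L=[np.linalg.norm(q[i]-q[i-1]) for i in range(4)];print(np.round(L,4));d=(q[0]-q[1]) if L[1]>L[0] else q[1]-q[2];print("yaw",np.degrees(np.arctan2(d[1],d[0])))
    res[n]=(r[0],p)
print(tri([("wrist",*res[k]) for k in res]))
c1=(np.array([(283,70),(435,200),(240,412),(98,290)])/4+[170,100]);c2=(np.array([(278,58),(430,195),(257,413)])/4+[90,70])
for i in range(3): print("blk",tri([("wrist",c1[i],wpose("w1")),("wrist",c2[i],wpose("w2"))]))
b=onplane("wrist",c1,wpose("w1"),.048);print(b,b.mean(0))
for i,j in((0,3),(1,2)): d=b[i]-b[j];print(np.degrees(np.arctan2(d[1],d[0])),np.linalg.norm(d))
a=cv2.imread("pics/w1m.png");b=cv2.imread("pics/w2m.png");h=max(len(a),len(b))
f=lambda x:cv2.copyMakeBorder(x,0,h-len(x),0,0,0)
cv2.imwrite("pics/mm.png",np.hstack([f(a),f(b)]))
E
python3 km.py
```

```text
[61 63 63] [ 97  64 115]
w1 ((230.00001525878906, 166.0), (5.656853675842285, 5.656853675842285), 45.0) 24.0
0.083 [[0.603, 0.0483, 0.083], [0.6078, 0.0431, 0.083], [0.603, 0.0386, 0.083], [0.5982, 0.0438, 0.083]] [0.603  0.0434 0.083 ]
[0.0066 0.0071 0.0066 0.0071]
yaw 132.4233567901994
0.102 [[0.6046, 0.0435, 0.102], [0.6092, 0.0385, 0.102], [0.6046, 0.0342, 0.102], [0.6, 0.0392, 0.102]] [0.6046 0.0389 0.102 ]
[0.0063 0.0068 0.0063 0.0068]
yaw 132.42335679020016
[167 178 179] [47 49 48]
w2 ((142.40420532226562, 129.50042724609375), (19.538291931152344, 59.30305480957031), 51.07245635986328) 981.5
0.083 [[0.5937, 0.0834, 0.083], [0.6353, 0.0224, 0.083], [0.6184, 0.0099, 0.083], [0.5758, 0.0711, 0.083]] [0.6058 0.0467 0.083 ]
[0.0217 0.0739 0.0211 0.0746]
yaw 124.34387618156212
0.102 [[0.5939, 0.0727, 0.102], [0.6338, 0.0144, 0.102], [0.6176, 0.0024, 0.102], [0.5768, 0.061, 0.102]] [0.6055 0.0377 0.102 ]
[0.0207 0.0706 0.0201 0.0714]
yaw 124.3438761815621
(array([0.60510496, 0.03935116, 0.09839429]), [0.0008835823964471349, 0.0008835823964472011])
blk (array([0.66033487, 0.03414265, 0.04797006]), [0.000226639351100956, 0.00022663935110071336])
blk (array([ 0.61981613, -0.01380131,  0.06024541]), [0.0010502583372672665, 0.001050258337267451])
blk (array([0.55047807, 0.05582784, 0.04566447]), [0.00022028879830797137, 0.00022028879830810608])
[[ 0.66054353  0.03405083  0.048     ]
 [ 0.6202846  -0.01290833  0.048     ]
 [ 0.55071227  0.05534223  0.048     ]
 [ 0.59172805  0.09954798  0.048     ]] [0.60581711 0.04400818 0.048     ]
-43.58473728922729 0.09500235298040773
-44.45052874461891 0.09745998174408432
```

View pics/mm.png

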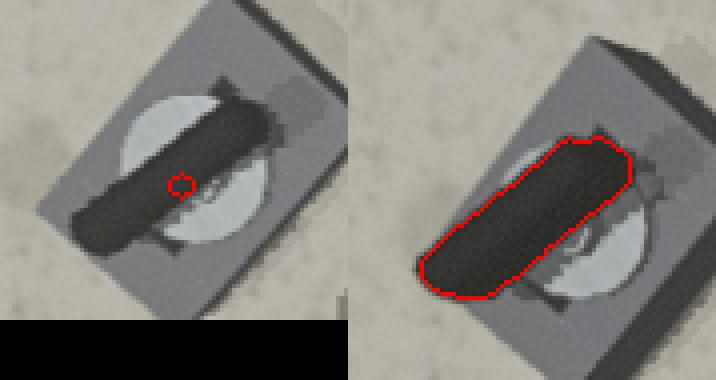

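```bash
sed -i 's/<62/<(76 if n=="w1" else 62)/' km.py; python3 km.py | grep -v blk; python3 - <<'E'
import cv2
im=cv2.imread("pics/w1.png")
for x,y in ((225,166),(240,155),(210,175),(215,150),(250,146),(249,142)): print(x,y,im[y,x])
E
```

```text
[61 63 63] [ 97  64 115]
w1 ((227.6615447998047, 163.70770263671875), (14.383750915527344, 56.48253631591797), 52.12501525878906) 688.5
0.083 [[0.5918, 0.08, 0.083], [0.6327, 0.0228, 0.083], [0.6194, 0.0129, 0.083], [0.5778, 0.0703, 0.083]] [0.6054 0.0465 0.083 ]
[0.017  0.0703 0.0165 0.0709]
yaw 125.57445625176578
0.102 [[0.5939, 0.0738, 0.102], [0.633, 0.0191, 0.102], [0.6203, 0.0096, 0.102], [0.5805, 0.0645, 0.102]] [0.6069 0.0418 0.102 ]
[0.0163 0.0672 0.0158 0.0678]
yaw 125.57445625176572
[167 178 179] [47 49 48]
w2 ((142.40420532226562, 129.50042724609375), (19.538291931152344, 59.30305480957031), 51.07245635986328) 981.5
0.083 [[0.5937, 0.0834, 0.083], [0.6353, 0.0224, 0.083], [0.6184, 0.0099, 0.083], [0.5758, 0.0711, 0.083]] [0.6058 0.0467 0.083 ]
[0.0217 0.0739 0.0211 0.0746]
yaw 124.34387618156212
0.102 [[0.5939, 0.0727, 0.102], [0.6338, 0.0144, 0.102], [0.6176, 0.0024, 0.102], [0.5768, 0.061, 0.102]] [0.6055 0.0377 0.102 ]
[0.0207 0.0706 0.0201 0.0714]
yaw 124.3438761815621
(array([0.60597235, 0.04573651, 0.08421853]), [0.00014894861502503997, 0.00014894861502511768])
[[ 0.66054353  0.03405083  0.048     ]
 [ 0.6202846  -0.01290833  0.048     ]
 [ 0.55071227  0.05534223  0.048     ]
 [ 0.59172805  0.09954798  0.048     ]] [0.60581711 0.04400818 0.048     ]
-43.58473728922729 0.09500235298040773
-44.45052874461891 0.09745998174408432
225 166 [60 63 62]
240 155 [59 61 61]
210 175 [59 59 60]
215 150 [126 122 121]
250 146 [74 76 75]
249 142 [126 124 122]
```

View pics/mm.png

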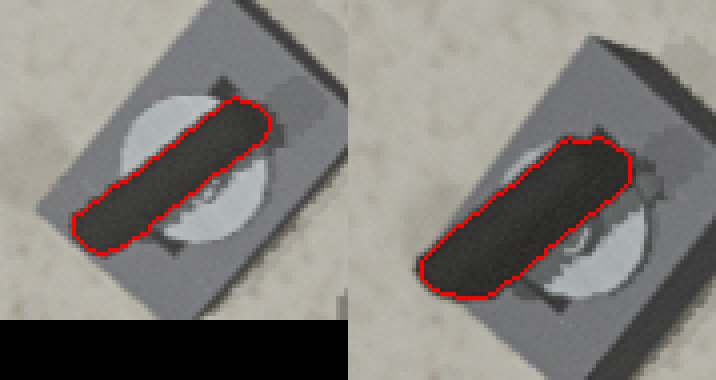

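```bash
python3 - <<'E'
from h import *
a=lambda x,y:(180+x/2.2,100+y/2.2); b=lambda x,y:(220+x/2,50+y/2)
P1,P2=wpose("w1"),wpose("w2")
T=lambda u,v:tri([("wrist",a(*u),P1),("wrist",b(*v),P2)])
pts={"plug":((660,443),(321,427)),"barL":((498,275),(90,235)),"barR":((636,195),(206,152)),"creaseL":((553,358),(205,300)),"creaseR":((663,293),(275,262)),
"slotNearL":((577,317),(198,297)),"slotNearR":((626,292),(232,272)),"slotFarL":((545,258),(128,212)),"slotFarR":((587,232),(165,187)),"knobR":((747,490),(438,487))}
X={}
for k,(u,v) in pts.items():
    x,r=T(u,v);X[k]=x;print(k,x.round(4),np.round(r,4)[0])
E
```

```text
plug [ 0.4833 -0.2211  0.2083] 0.0002
barL [ 0.578  -0.126   0.2764] 0.0002
barR [ 0.6048 -0.1653  0.2822] 0.0002
creaseL [ 0.5427 -0.1621  0.2406] 0.0075
creaseR [ 0.5656 -0.1918  0.2533] 0.0004
slotNearL [ 0.553  -0.1635  0.2472] 0.0014
slotNearR [ 0.5646 -0.1763  0.2566] 0.002
slotFarL [ 0.5854 -0.1394  0.2814] 0.0008
slotFarR [ 0.5935 -0.1518  0.2814] 0.0006
knobR [ 0.4257 -0.3012  0.1508] 0.0008
```

```bash
cat >> h.py <<'E'
YAW=np.radians(34.5); U=np.array([np.cos(YAW),np.sin(YAW)]); HINGE=np.array([.4036,-.2749])
def presspt(a,r=.19): return np.r_[HINGE+U*(r*np.cos(a)-.005*np.sin(a)), .144+r*np.sin(a)+.005*np.cos(a)]
E
python3 - <<'E'
from h import *
arm.move_gripper(0.0,effort=40)
q=down(YAW-np.pi/2)
p=presspt(.51)+[0,0,.073+.035]
arm.movep(p,q)
f0=arm.read_ft_force();print(f0,arm.read_tool_pos()-p,arm.read_time())
arm.line_to(presspt(.51)+[0,0,.073+.01],velocity=.08)
print(arm.read_ft_force()-f0)
for a in np.arange(.46,.03,-.06):
    arm.line_to(presspt(a)+[0,0,.073+.004],velocity=.08)
    print(round(a,2),(arm.read_ft_force()-f0).round(1),arm.read_time())
E
```

```text
[0.48928914 0.81851102 0.63310162] [ 4.17937960e-04 -3.46342379e-05  5.36321105e-04] 4.65
[-1.12270996 -0.47354451 -0.35974069]
0.46 [-0.  -0.6 -1. ] 5.4583
0.4 [-0.6 -1.5 -1.5] 5.75
0.34 [-0.5 -0.5 -0.7] 6.0417
0.28 [ 0.2 -1.  -0.9] 6.3333
0.22 [-1.1 -1.3 -1.1] 6.625
0.16 [-0.7 -0.9 -1.7] 6.9167
0.1 [-0.6 -1.  -1.1] 7.2083
0.04 [ 0.2 -0.9 -0.3] 7.5
```

```bash
python3 - <<'E'
from h import *
wshot("w3");im=snapshot("side");cv2.imwrite("pics/side1.png",im)
cv2.imwrite("pics/side1z.png",cv2.resize(im[150:350,220:440],None,fx=3.5,fy=3,interpolation=2))
print(arm.read_tool_pos(),arm.read_opening(),arm.read_ft_force())
E
```

```text
[ 0.55990782 -0.16749487  0.23367136] 8.056993059193257e-05 [0.31299489 0.70614817 0.30262664]
```

View pics/side1z.png

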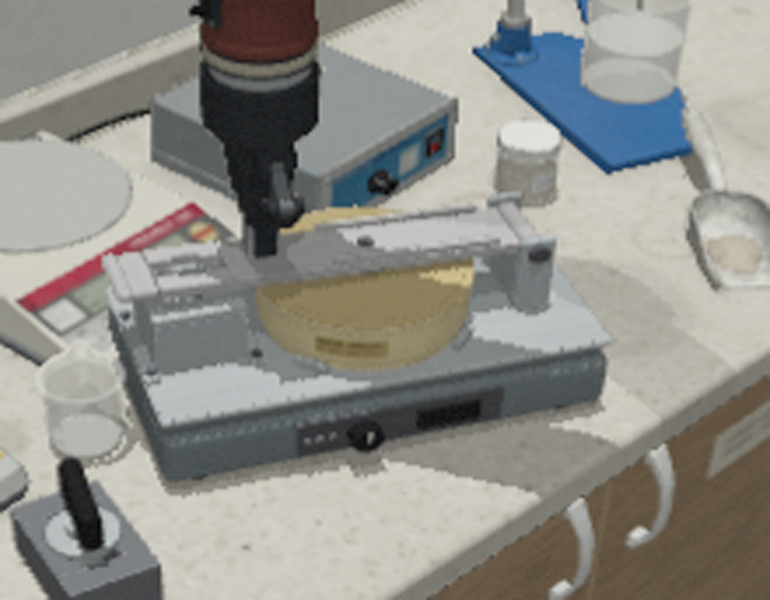

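View pics/w3.png

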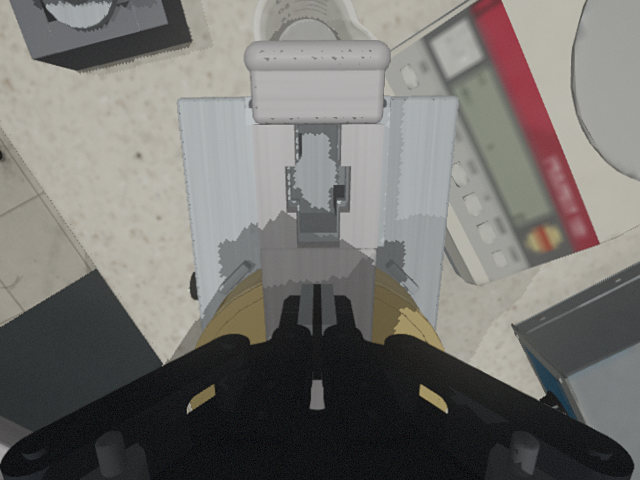

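```bash
python3 - <<'E'
from h import *
f0=np.array([.4,.8,.6]);p=presspt(0)
z=arm.read_tool_pos()[2]
for i in range(20):
    z-=.0015
    arm.line_to([p[0],p[1],z],velocity=.04)
    f=arm.read_ft_force()-f0;print(round(z,4),arm.read_tool_pos()[2].round(4),f.round(1))
    if f[2]>14: break
arm.pause(.15)
print(arm.read_ft_force(),arm.read_tool_pos(),arm.read_time())
E
```

```text
0.2322 0.2323 [ 0.1 -0.6 -0.2]
0.2307 0.2307 [-0.3 -1.5  0.2]
0.2292 0.2291 [ 0.7 -0.1 -0. ]
0.2277 0.2275 [-0.8 -0.5 -0.8]
0.2262 0.226 [-0.6 -0.8 -1.6]
0.2247 0.2245 [-0.7 -1.3  0.1]
0.2232 0.223 [ 0.4 -0.7 -0.3]
0.2217 0.2218 [-0.9 -0.2  1.2]
0.2202 0.2217 [-2.9 -0.2  8.1]
0.2187 0.2216 [-5.4 -0.2 15.1]
[-4.60215449  1.40757301 15.71331699] [ 0.56021844 -0.16720579  0.22159188] 10.25
```

```bash
python3 - <<'E'
from h import *
p=presspt(0)
arm.line_to([p[0],p[1],.31],velocity=.2)
wshot("w4")
arm.line_to([p[0]-.03,p[1]+.05,.31],velocity=.2)
wshot("w5")
print(arm.read_time())
E
```

```text
11.4
```

View pics/w4.png

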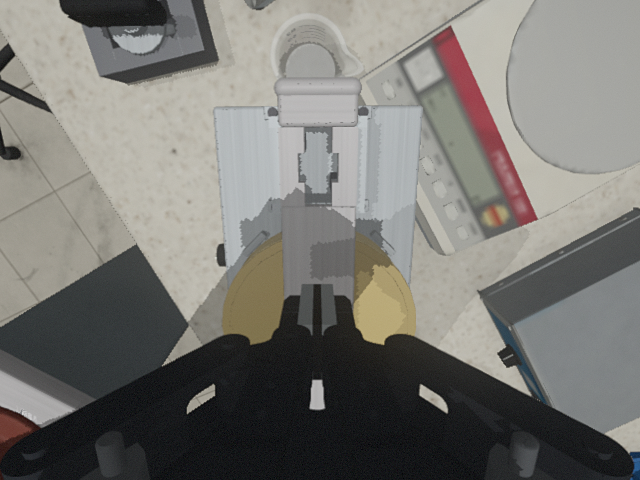

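View pics/w5.png

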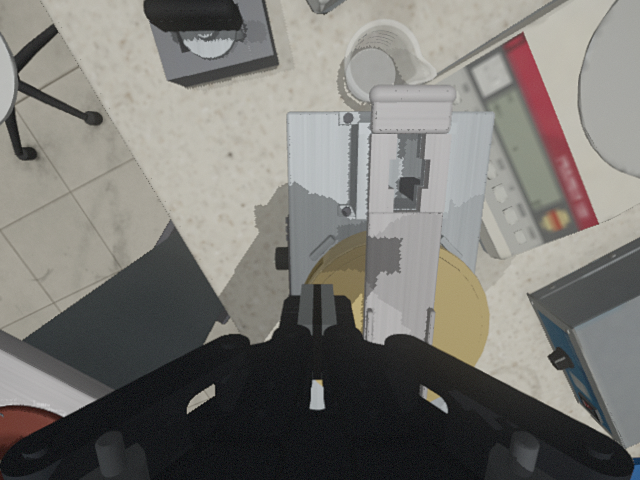

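```bash
python3 - <<'E'
import cv2,numpy as np
a=cv2.imread("pics/w4.png")[75:215,260:380];b=cv2.imread("pics/w5.png")[80:220,350:470]
c=np.hstack([a,b]);c=np.clip(c.astype(float)*1.0,0,255).astype(np.uint8)
cv2.imwrite("pics/w45.png",cv2.resize(c,None,fx=3.3333,fy=4,interpolation=2))
E
```

```text
(no output)
```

View pics/w45.png

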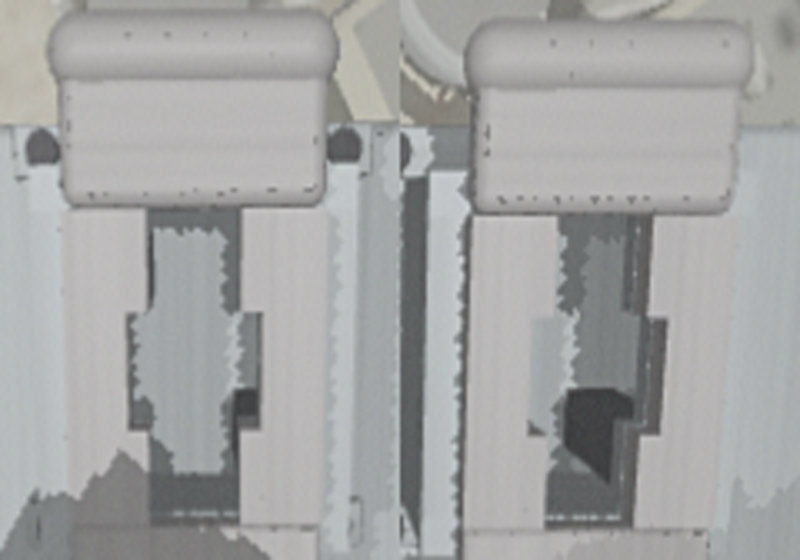

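```bash
python3 - <<'E'
from h import *
a=lambda x,y:(260+x/3.3333,75+y/4);b=lambda x,y:(350+(x-400)/3.3333,80+y/4)
A=[a(128,313),a(262,313),a(262,430),a(128,430),a(148,525),a(240,525)]
B=[b(530,318),b(667,318),b(661,434),b(530,434),b(545,527),b(635,527)]
P4,P5=wpose("w4"),wpose("w5");X=[]
for u,v in zip(A,B):
    x,r=tri([("wrist",u,P4),("wrist",v,P5)]);X.append(x);print(x.round(4),round(r[0],4))
X=np.array(X);print("notch ctr",X[:4].mean(0),"near",X[4:].mean(0), "tri mean", tri([("wrist",np.mean(A[:4],0),P4),("wrist",np.mean(B[:4],0),P5)]))
for n,A_,P in(("w4",A,P4),("w5",B,P5)):
    q=onplane("wrist",A_,P,.149);c=q[:4].mean(0);print(n,c,"near",q[4:].mean(0));d=c-q[4:].mean(0);print("yaw",np.degrees(np.arctan2(d[1],d[0])),np.linalg.norm(d))
    e=q[1]-q[0];print(np.linalg.norm(e),np.degrees(np.arctan2(e[1],e[0]))+90); e=q[5]-q[4];print(np.linalg.norm(e))
# bar edges
ed=[a(63,215),a(65,400)];ed2=[a(325,215),a(318,500)]
for e in(ed,ed2):
    q=onplane("wrist",e,P4,.149);d=q[0]-q[1];print("edge yaw",np.degrees(np.arctan2(d[1],d[0])),q[0])
print(HINGE+.24*U)
E
```

```text
[ 0.6003 -0.1242  0.1461] 0.0
[ 0.615  -0.1452  0.1492] 0.0001
[ 0.6    -0.1559  0.15  ] 0.0001
[ 0.5855 -0.1344  0.1515] 0.0001
[ 0.575  -0.1461  0.1521] 0.0002
[ 0.5851 -0.1611  0.1511] 0.0002
notch ctr [ 0.60020796 -0.13992784  0.14920319] near [ 0.58001878 -0.15363693  0.15157644] tri mean (array([ 0.60025055, -0.1399263 ,  0.14915982]), [8.040304049971893e-05, 8.040304049950786e-05])
w4 [ 0.60008563 -0.14003295  0.149     ] near [ 0.57943866 -0.15400731  0.149     ]
yaw 34.0910751330566 0.024931514281852002
0.025521235285797736 34.47452578101122
0.018264841839709958
w5 [ 0.60025241 -0.13999611  0.149     ] near [ 0.58007137 -0.15439031  0.149     ]
yaw 35.498500665873365 0.02478844717736758
0.02630176329259634 34.66592228531418
0.018004290197554708
edge yaw 33.551545163268585 [ 0.60602046 -0.10597447  0.149     ]
edge yaw 34.53204575954282 [ 0.63375044 -0.14636888  0.149     ]
[ 0.60139029 -0.1389625 ]
```

```bash
python3 - <<'E'
from h import *
psi=np.radians(-144.5)
arm.movep([.606,.0455,.25],down(psi))
arm.move_gripper(0.75)
wshot("w6")
print(arm.read_time(),arm.read_tool_pos(),arm.read_joint_positions().round(2))
E
```

```text
13.5167 [0.60597199 0.04551388 0.24998685] [-0.15  0.6   0.06  1.62 -0.05  0.92 -2.59]
```

View pics/w6.png

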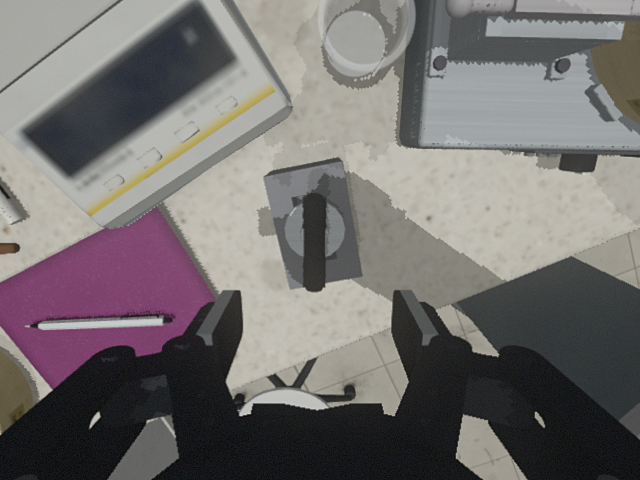

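```bash
python3 - <<'E'
from h import *
im=cv2.imread("pics/w6.png");P=wpose("w6")
cv2.imwrite("pics/w6z.png",cv2.resize(im[150:300,255:375],None,fx=4,fy=4,interpolation=2))
g=im.max(2);m=np.zeros_like(g);m[188:298,295:335]=(g[188:298,295:335]<75)*255
m=cv2.morphologyEx(m,cv2.MORPH_OPEN,cv2.getStructuringElement(2,(9,9)))
cs,_=cv2.findContours(m,0,2);c=max(cs,key=cv2.contourArea);print(cv2.minAreaRect(c),cv2.boundingRect(c))
t=np.array(c).reshape(-1,2)
print("top edge pts (far), z=.102:",onplane("wrist",[(315,t[:,1].min()),(315,t[:,1].max())],P,.102), "centre z.083",onplane("wrist",[cv2.minAreaRect(c)[0]],P,.083))
E
```

```text
((314.5, 241.0), (98.0, 23.0), 90.0) (303, 192, 24, 99)
top edge pts (far), z=.102: [[0.62687853 0.01501753 0.102     ]
 [0.58846998 0.06906872 0.102     ]] centre z.083 [[0.6054891  0.04588832 0.083     ]]
```

View pics/w6z.png

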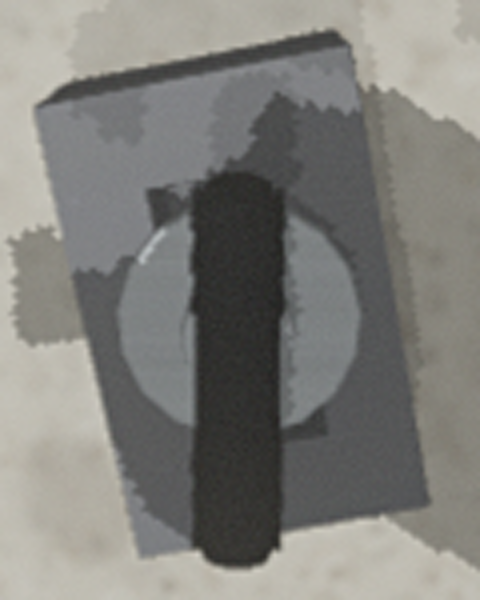

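```bash
python3 - <<'E'
from h import *
P=wpose("w6")
e1=onplane("wrist",[(315,291)],P,.102)[0];e2=onplane("wrist",[(315,192)],P,.064)[0]
print(e1,e2,(e1+e2)/2,np.linalg.norm((e1-e2)[:2]))
print("flange",onplane("wrist",[(314.75,227.5)],P,.054))
b=onplane("wrist",np.array([(38,105),(352,45),(428,505),(142,557)])/4+[255,150],P,.048);print("block",b.mean(0))
E
```

```text
[0.58804392 0.06966834 0.102     ] [0.62356151 0.02001441 0.064     ] [0.60580271 0.04484137 0.083     ] 0.06104925835449062
flange [[0.60675621 0.0440862  0.054     ]]
block [0.60505613 0.04576845 0.048     ]
```

```bash
python3 - <<'E'
from h import *
psi=np.radians(-144.5);q=down(psi);k=[.606,.0448]
arm.line_to([*k,.141],velocity=.12,ori=q)
arm.move_gripper(0.0,effort=90)
print(arm.read_opening(),arm.read_tool_pos(),arm.read_ft_force(),arm.read_time())
arm.line_to([*k,.18],velocity=.1)
print(arm.read_opening(),arm.read_ft_force())
arm.line_to([*k,.32],velocity=.2)
print(arm.read_opening(),arm.read_ft_force(),arm.read_wrist_torque(),arm.read_time())
wshot("w7")
im=snapshot("side");cv2.imwrite("pics/side2.png",im)
cv2.imwrite("pics/side2z.png",cv2.resize(im[120:340,180:400],None,fx=3.5,fy=2.7,interpolation=2))
E
```

```text
0.14953561756433023 [0.60655449 0.04489853 0.14170632] [0.44742454 1.19405929 4.16296931] 15.0917
0.15252859148173198 [-0.73262651 -0.61010822 -2.91180866]
0.1462082667338259 [ 0.09126503 -0.45492648 -3.31489663] [0.01369185 0.02537732 0.01537568] 16.4833
```

View pics/w7.png

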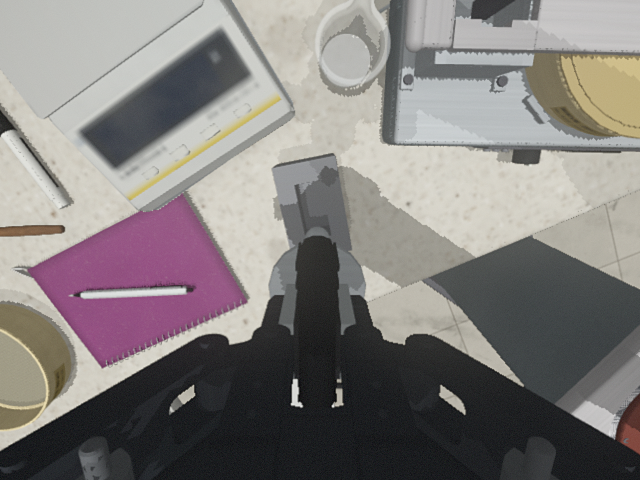

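View pics/side2z.png

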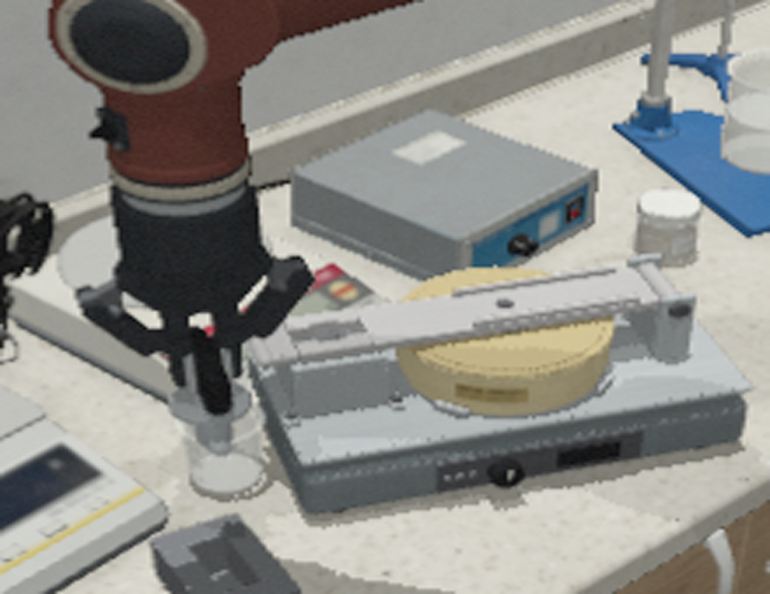

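```bash
python3 - <<'E'
import cv2
a=cv2.imread("pics/w7.png")[215:365,255:385];cv2.imwrite("pics/w7z.png",cv2.resize(a,None,fx=4.5,fy=4,interpolation=2))
E
```

```text
(no output)
```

View pics/w7z.png

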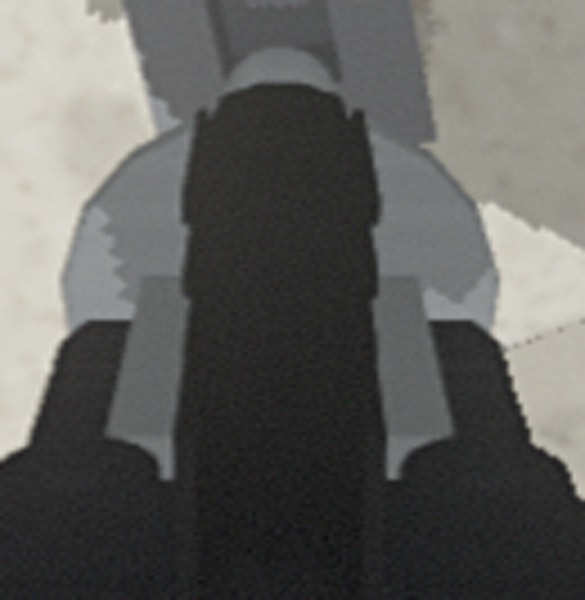

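```bash
python3 - <<'E'
from h import *
T=np.array(camera_info("wrist")["T_tool_cam"]);pose=(T[:3,:3],T[:3,3])
def onx(uv,x):
    o,v=ray("wrist",[uv],pose);v=v[0];return o+v*(x-o[0])/v[0]
px=lambda x,y:(255+x/4.5,215+y/4)
for x in(.083,.087,.093): print(x,onx(px(63,285),x).round(4),onx(px(497,285),x).round(4))
# flange visible points: fit circle on plane x=.093 (underside rim is outermost as seen? top rim visible)
pts=[(63,285),(85,205),(120,165),(165,132),(400,138),(440,165),(475,208),(497,285)]
for x in(.087,.09,.093):
    Y=np.array([onx(px(*p),x)[1:] for p in pts]);A=np.c_[2*Y,np.ones(len(Y))];s=np.linalg.lstsq(A,(Y**2).sum(1),rcond=None)[0];print(x,"ctr",s[:2].round(4),"r",np.sqrt(s[2]+s[:2]@s[:2]).round(4))
print("handle end top",onx(px(285,85),.039),"bottom end",onx(px(285,85),.077))
E
```

```text
0.083 [ 0.083  -0.0208 -0.0026] [ 0.083   0.0248 -0.0025]
0.087 [ 0.087  -0.0213 -0.0008] [ 0.087   0.0254 -0.0007]
0.093 [ 0.093  -0.0222  0.0019] [0.093  0.0263 0.0019]
0.087 ctr [0.002  0.0001] r 0.0234
0.09 ctr [0.002  0.0014] r 0.0238
0.093 ctr [0.002  0.0028] r 0.0243
handle end top [ 0.039      0.0023387 -0.0398212] bottom end [ 0.077       0.00250072 -0.02885959]
```

```bash
python3 - <<'E'
from h import *
c=camera_info("wrist")
for k in c: print(k,c[k])
c=camera_info("wrist");print(c["T_tool_cam"])
p=cv2.undistortPoints(np.array([[[269.,286.25]]]),*K("wrist"));print(p)
E
```

```text
fx 353.70748130630506
fy 353.70748130630506
cx 316.7633219152711
cy 238.3043536804455
dist_coeffs [-0.01635698  0.          0.          0.          0.        ]
T_tool_cam [[ 2.20875186e-04 -2.82736560e-01  9.59197576e-01 -7.07484702e-02]
 [ 9.99999866e-01 -3.86623262e-04 -3.44233238e-04  1.87076169e-03]
 [ 4.68175417e-04  9.59197523e-01  2.82736436e-01 -7.14796236e-02]
 [ 0.00000000e+00  0.00000000e+00  0.00000000e+00  1.00000000e+00]]
[[ 2.20875186e-04 -2.82736560e-01  9.59197576e-01 -7.07484702e-02]
 [ 9.99999866e-01 -3.86623262e-04 -3.44233238e-04  1.87076169e-03]
 [ 4.68175417e-04  9.59197523e-01  2.82736436e-01 -7.14796236e-02]
 [ 0.00000000e+00  0.00000000e+00  0.00000000e+00  1.00000000e+00]]
[[[-0.13511723  0.135633  ]]]
```

```bash
python3 km.py | tail -8; python3 - <<'E'
from h import *
for n in ("side","top"):
    c=camera_info(n);print(n,c["fx"],c["cx"],np.round(c["R"],4).tolist(),np.round(c["t"],4))
a=lambda x,y:(260+x/3.3333,75+y/4);b=lambda x,y:(350+(x-400)/3.3333,80+y/4)
A=[a(128,313),a(262,313),a(262,430),a(128,430),a(148,525),a(240,525)]
q=onplane("wrist",A,wpose("w4"),.149);print(q[:4].mean(0))
print(onplane("wrist",[(314.75,227.5)],wpose("w6"),.054))
E
```

```text
blk (array([ 0.62106369, -0.0149106 ,  0.06021878]), [0.001049656764784462, 0.001049656764784292])
blk (array([0.55171949, 0.05472096, 0.0456476 ]), [0.0002223568764325694, 0.00022235687643254923])
[[ 0.66178728  0.03293505  0.048     ]
 [ 0.62152958 -0.01402082  0.048     ]
 [ 0.55195554  0.05423216  0.048     ]
 [ 0.5929732   0.09843421  0.048     ]] [0.6070614  0.04289515 0.048     ]
-43.586200805696244 0.09500272619791425
-44.450844498174035 0.09746289237955037
side 549.9203642405812 314.5379370598088 [[-0.9576, -0.2876, 0.0182], [-0.1951, 0.6007, -0.7753], [0.212, -0.7459, -0.6314]] [0.4407 0.3379 1.1478]
top 455.61999778800106 322.25892293353337 [[0.0055, -1.0, -0.0064], [-0.9796, -0.0041, -0.2009], [0.2009, 0.0074, -0.9796]] [-0.1998  0.5432  1.0626]
[ 0.60249637 -0.14103651  0.149     ]
[[0.60675393 0.04408459 0.054     ]]
```

```bash
python3 - <<'E'
from h import *
def t(): 
    T=np.array(camera_info("wrist")["T_tool_cam"]);print(T[:3,3].round(5),T[0].round(5),T[1].round(5),arm.read_tool_pos().round(4),arm.read_joint_positions().round(3))
t()
arm.line_to([.606,.0,.33],velocity=.2); t()
wshot("w8")
p=np.r_[.6002,-.1399]
arm.movep([*p,.33],down(YAW-np.pi/2)); t()
arm.pause(.1);t()
wshot("w9")
print(arm.read_time(),arm.read_opening(),arm.read_ft_force())
E
```

```text
[-0.07075  0.00187 -0.07148] [ 2.2000e-04 -2.8274e-01  9.5920e-01 -7.0750e-02] [ 1.00e+00 -3.90e-04 -3.40e-04  1.87e-03] [0.6051 0.0448 0.3178] [-0.153  0.535  0.071  1.536 -0.041  1.077 -2.595]
[-0.07075  0.00187 -0.07149] [ 2.2000e-04 -2.8274e-01  9.5920e-01 -7.0750e-02] [ 1.00e+00 -3.90e-04 -3.40e-04  1.87e-03] [ 0.6058 -0.0017  0.3293] [-0.081  0.523  0.077  1.524 -0.043  1.098 -2.52 ]
[-0.07076 -0.00033 -0.06997] [ 1.8000e-04 -2.8235e-01  9.5931e-01 -7.0760e-02] [ 1.0e+00 -4.0e-04 -3.1e-04 -3.3e-04] [ 0.6004 -0.1388  0.3299] [ 0.379  0.555 -0.314  1.484  0.18   1.131 -0.935]
[-0.07076 -0.00033 -0.06997] [ 1.8000e-04 -2.8235e-01  9.5931e-01 -7.0760e-02] [ 1.0e+00 -4.0e-04 -3.1e-04 -3.3e-04] [ 0.6004 -0.1389  0.3299] [ 0.379  0.555 -0.313  1.484  0.18   1.131 -0.935]
18.575 0.1504138299506136 [-0.15274395 -0.52801157 -1.546522  ]
```

View pics/w9.png

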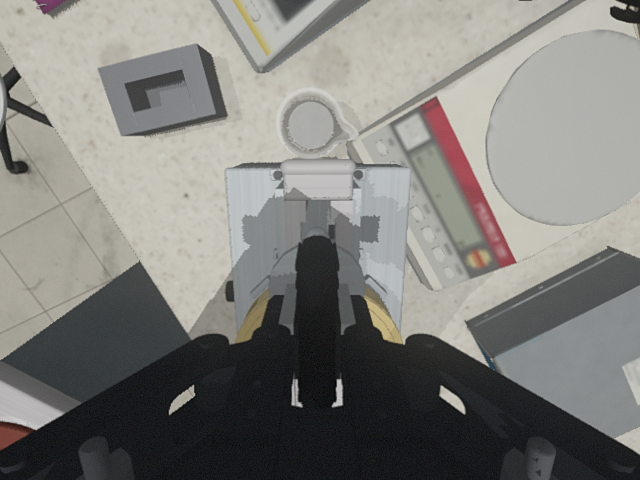

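```bash
cat >> h.py <<'E'
D=np.array([-.00173,-.00079,0.])
def T0():
    T=np.array(camera_info("wrist")["T_tool_cam"]);R=Rn.from_quat(arm.read_eef_rot()).as_matrix()
    T[:3,3]-=R.T@D;return T
def onx(uv,x):
    T=T0();o,v=ray("wrist",[uv],(T[:3,:3],T[:3,3]));v=v[0];return o+v*(x-o[0])/v[0]
E
python3 - <<'E'
from h import *
print(T0()[:3,3])
im=cv2.imread("pics/w9.png")
cv2.imwrite("pics/w9z.png",cv2.resize(im[215:365,250:385],None,fx=4,fy=4,interpolation=2))
px=lambda x,y:(255+x/4.5,215+y/4)
for x in(.068,.07,.073): print(x,"pad near edge",onx(px(140,275),x)[2],onx(px(400,275),x))
pts=[(63,285),(85,205),(120,165),(165,132),(400,138),(440,165),(475,208),(497,285)]
for x in(.087,.09,.093):
    Y=np.array([onx(px(*p),x)[1:] for p in pts]);A=np.c_[2*Y,np.ones(len(Y))];s=np.linalg.lstsq(A,(Y**2).sum(1),rcond=None)[0];print(x,"ctr",s[:2].round(4),"r",np.sqrt(s[2]+s[:2]@s[:2]).round(4))
E
```

```text
[-7.07566245e-02 -2.07445141e-06 -7.18441106e-02]
0.068 pad near edge -0.010866791304804169 [ 0.068       0.01147661 -0.0108578 ]
0.07 pad near edge -0.009987880917336274 [ 0.07        0.01164206 -0.00997876]
0.073 pad near edge -0.008669515336134428 [ 0.073       0.01189024 -0.0086602 ]
0.087 ctr [ 0.0001 -0.0004] r 0.0234
0.09 ctr [0.0001 0.001 ] r 0.0238
0.093 ctr [0.0001 0.0023] r 0.0243
```

View pics/w9z.png

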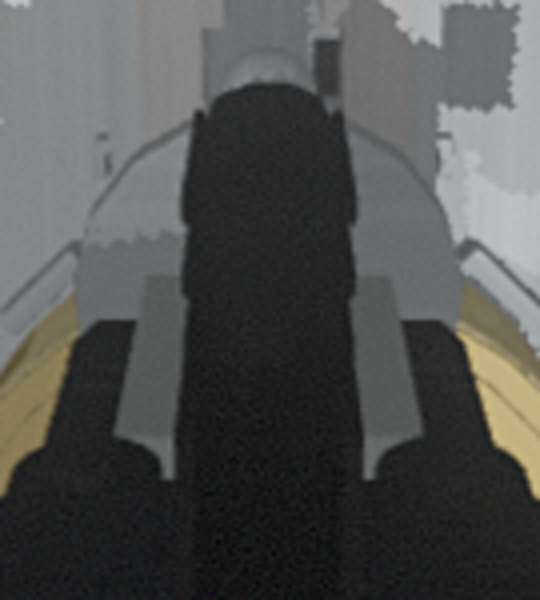

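```bash
python3 - <<'E'
from h import *
q=down(np.radians(34.6-90));tgt=np.array([.6019,-.1391])
arm.line_to([*tgt,.288],velocity=.12,ori=q);arm.pause(.2)
P=np.array([arm.read_tool_pos() for _ in range(6)]);print(P.round(4));print(arm.read_time())
R=Rn.from_quat(arm.read_eef_rot()).as_matrix();print(np.degrees(np.arctan2(R[1,1],R[0,1])),R[:,0])
print(arm.read_ft_force(),arm.read_wrist_torque())
wshot("w10")
E
python3 - <<'E'
import cv2
im=cv2.imread("pics/w10.png");cv2.imwrite("pics/w10z.png",cv2.resize(im[130:360,220:420],None,fx=3.4,fy=2.6,interpolation=2))
E
```

```text
[[ 0.6024 -0.1392  0.2892]
 [ 0.6024 -0.1392  0.2892]
 [ 0.6024 -0.1392  0.2892]
 [ 0.6024 -0.1392  0.2892]
 [ 0.6024 -0.1392  0.2892]
 [ 0.6024 -0.1392  0.2892]]
19.275
-55.40641042463258 [ 2.27368396e-03 -4.05323430e-04 -9.99997333e-01]
[ 0.69221531  0.5300306  -1.92335962] [-0.00481759 -0.02148868 -0.00722935]
```

View pics/w10z.png

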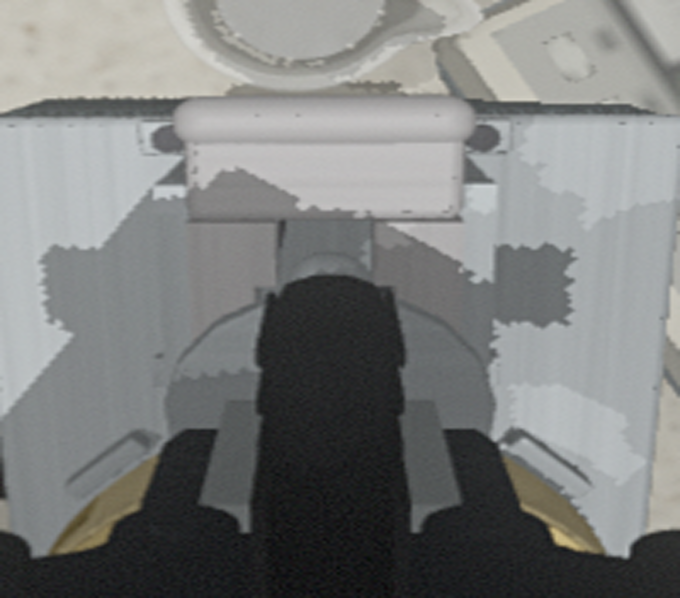

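```bash
python3 - <<'E'
from h import *
q=down(np.radians(34.6-90));tgt=np.array([.6014,-.1386]);f0=np.array([.7,.5,-1.9])
z=.288
while z>.243:
    z-=.003
    arm.line_to([*tgt,z],velocity=.06,ori=q)
    p=arm.read_tool_pos();f=arm.read_ft_force()-f0;print(round(z,4),p.round(4),f.round(1))
    if f[2]>8: print("contact");break
print(arm.read_time())
E
```

```text
0.285 [ 0.6012 -0.1385  0.2848] [ 0.1 -0.  -1.2]
0.282 [ 0.6012 -0.1386  0.2817] [-0.4 -0.3 -0.6]
0.279 [ 0.6012 -0.1386  0.2787] [-0.5 -0.6  0.1]
0.276 [ 0.6013 -0.1386  0.2757] [-1.  -0.7 -0.9]
0.273 [ 0.6012 -0.1386  0.2727] [-0.4 -0.3 -0.8]
0.27 [ 0.6012 -0.1386  0.2697] [-1.1 -1.1 -1.1]
0.267 [ 0.6012 -0.1386  0.2667] [-1.5 -0.2 -0.7]
0.264 [ 0.6012 -0.1386  0.2637] [-0.1  0.4 -0.1]
0.261 [ 0.6012 -0.1386  0.2607] [-0.5 -1.  -1.4]
0.258 [ 0.6013 -0.1386  0.2577] [-0.9 -0.5 -0.3]
0.255 [ 0.6013 -0.1386  0.2547] [-1.8 -0.3 -0.2]
0.252 [ 0.6012 -0.1386  0.2517] [-0.6 -0.1  0.2]
0.249 [ 0.6012 -0.1386  0.2487] [-1.2  0.3 -1.1]
0.246 [ 0.6012 -0.1386  0.2457] [-1.6 -0.5 -0.2]
0.243 [ 0.6013 -0.1386  0.2429] [-0.5 -1.3 -0.5]
23.075
```

```bash
python3 - <<'E'
from h import *
q=down(np.radians(34.6-90));tgt=np.array([.6014,-.1386]);f0=np.array([.7,.5,-1.9])
z=.243
for i in range(8):
    z-=.0008
    arm.line_to([*tgt,z],velocity=.03,ori=q)
    p=arm.read_tool_pos();f=arm.read_ft_force()-f0;print(round(z,4),p.round(4),f.round(1))
    if f[2]>6: print("contact");break
arm.pause(.1);print(arm.read_ft_force()-f0,arm.read_time())
im=snapshot("side");cv2.imwrite("pics/side3z.png",cv2.resize(im[140:340,200:420],None,fx=3.5,fy=3,interpolation=2))
E
```

```text
0.2422 [ 0.6014 -0.1386  0.2427] [-2.1 -1.   3.9]
0.2414 [ 0.6014 -0.1386  0.2426] [-3.4  0.   6. ]
0.2406 [ 0.6014 -0.1386  0.2426] [-4.2  0.   9.5]
contact
[-4.59847676  0.22264637  9.655561  ] 23.925
```

View pics/side3z.png

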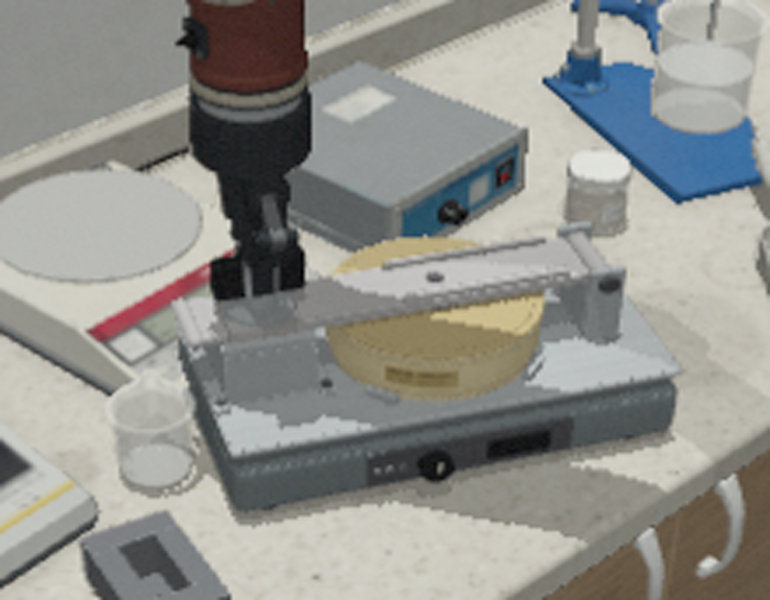

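```bash
python3 - <<'E'
from h import *
tgt=np.array([.6014,-.1386]);z=.2416
arm.line_to([*tgt,z],velocity=.03)
for d in range(8,91,8):
    q=down(np.radians(34.6-90-d))
    try: arm.line_to([*tgt,z],velocity=.03,ori=q)
    except Exception as e:
        print("line err",repr(e)[:100]);arm.movep([*tgt,z],q)
    R=Rn.from_quat(arm.read_eef_rot()).as_matrix()
    print(d,round(np.degrees(np.arctan2(R[1,1],R[0,1]))+55.4,1),arm.read_tool_pos().round(4),(arm.read_ft_force()).round(1),arm.read_wrist_torque().round(2),round(arm.read_time(),2))
    if abs(arm.read_wrist_torque()[2])>1.5: print("torque");break
E
```

```text
8 -7.9 [ 0.6021 -0.1389  0.2426] [-0.5 -0.5  6. ] [-0.05  0.38 -0.06] 24.52
16 -15.9 [ 0.6022 -0.1392  0.2427] [-0.2 -1.3  5.9] [-0.1   0.27 -0.05] 24.81
24 -23.9 [ 0.602  -0.1394  0.2427] [-1.5 -0.9  6.8] [-0.14  0.36  0.01] 25.1
32 -31.9 [ 0.6019 -0.1395  0.2426] [-0.9 -1.2  6.2] [-0.13  0.41  0.02] 25.39
40 -39.9 [ 0.6019 -0.1395  0.2426] [-2.  -1.5  6. ] [-0.18  0.4   0.04] 25.68
48 -47.9 [ 0.6019 -0.1396  0.2427] [-0.7  0.   6.3] [-0.16  0.45 -0.02] 25.98
56 -55.9 [ 0.6019 -0.1396  0.2427] [-1.5 -1.2  6. ] [-0.16  0.41 -0.  ] 26.27
64 -63.9 [ 0.6018 -0.1396  0.2426] [-1.1 -2.2  5.5] [-0.17  0.37  0.01] 26.56
72 -71.9 [ 0.6018 -0.1397  0.2427] [-1.3 -1.3  5.3] [-0.19  0.42 -0.01] 26.85
80 -79.9 [ 0.6018 -0.1397  0.2426] [-1.4 -1.3  5.9] [-0.21  0.43  0.02] 27.14
88 -87.9 [ 0.6018 -0.1397  0.2427] [-1.5 -1.6  6.3] [-0.17  0.49  0.07] 27.43
```

```bash
python3 - <<'E'
from h import *
tgt=np.array([.6014,-.1386]);z=.2416
arm.line_to([*tgt,z],velocity=.03,ori=down(np.radians(34.6-90-90)))
print(arm.read_ft_force(),arm.read_wrist_torque(),arm.read_opening(),arm.read_time())
im=wshot("w11")
s=snapshot("side");cv2.imwrite("pics/side4z.png",cv2.resize(s[140:340,200:420],None,fx=3.5,fy=3,interpolation=2))
E
```

```text
[-1.97229381 -1.57584518  5.83195752] [-0.20318088  0.48813377  0.00253877] 0.1491874944221044 27.6833
```

View pics/w11.png

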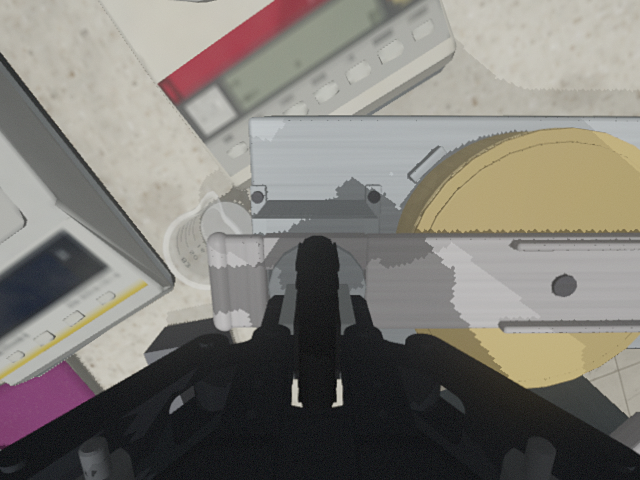

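View pics/side4z.png

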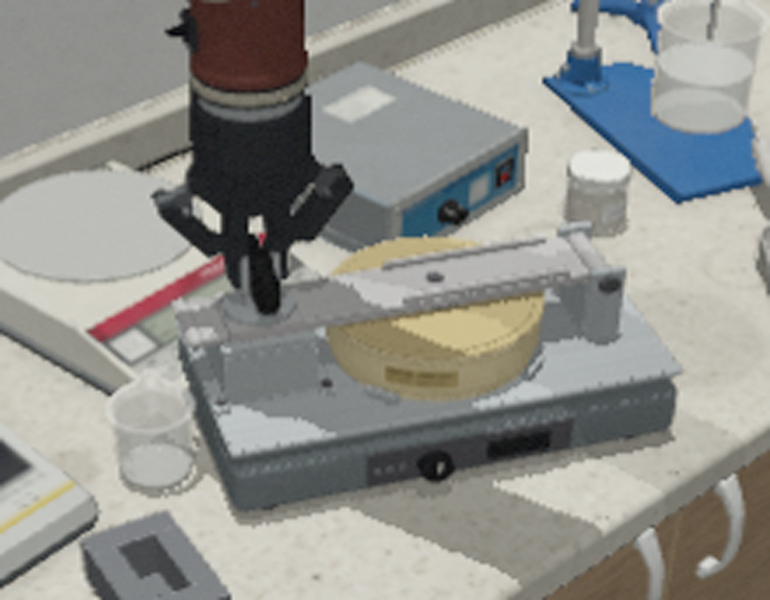

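```bash
python3 - <<'E'
from h import *
p=arm.read_tool_pos();tgt=np.array([.6014,-.1386])
arm.line_to([*tgt,.2425],velocity=.03)
print(arm.read_ft_force())
arm.move_gripper(.38)
print(arm.read_opening(),arm.read_ft_force(),arm.read_wrist_torque())
arm.line_to([*tgt,.30],velocity=.08)
arm.line_to([*tgt,.36],velocity=.2)
arm.pause(.2)
print(arm.read_ft_force(),arm.read_time())
wshot("w12")
s=snapshot("side");cv2.imwrite("pics/side5.png",s);cv2.imwrite("pics/side5z.png",cv2.resize(s[140:340,200:420],None,fx=3.5,fy=3,interpolation=2))
cv2.imwrite("pics/top5.png",snapshot("top"))
E
```

```text
[-1.08748023 -1.18874782  2.9801103 ]
0.3806315549691271 [-0.52835775  0.84793542 -0.29273507] [-0.03078245  0.03772927 -0.02770746]
[ 0.20075036  0.49403922 -0.45122532] 29.875
```

View pics/w12.png

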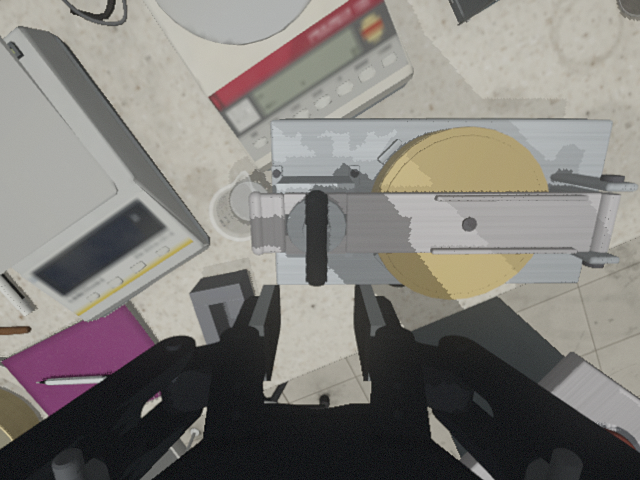

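View pics/side5z.png

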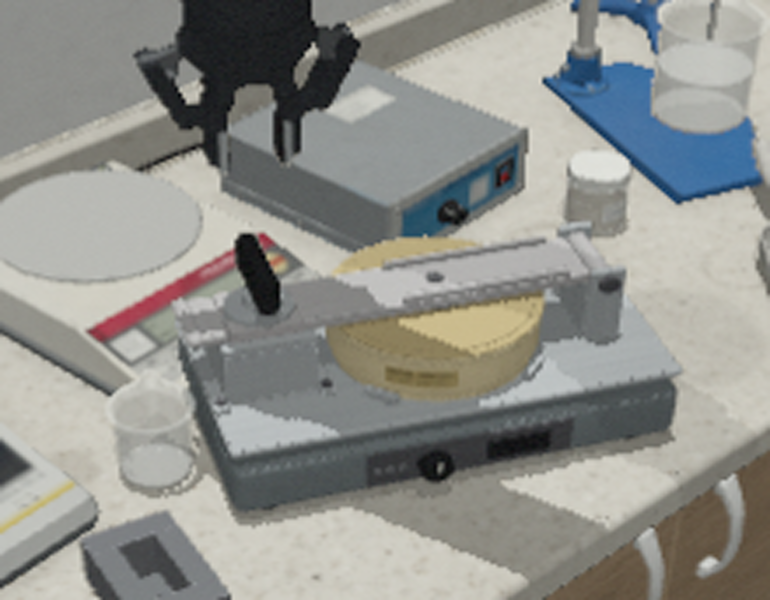

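```bash
python3 - <<'E'
from h import *
P=wpose("w12");im=cv2.imread("pics/w12.png")
g=im.max(2);m=np.zeros_like(g);m[183:292,298:335]=(g[183:292,298:335]<60)*255
m=cv2.morphologyEx(m,cv2.MORPH_OPEN,cv2.getStructuringElement(2,(7,7)))
cs,_=cv2.findContours(m,0,2);c=max(cs,key=cv2.contourArea);x,y,w,h=cv2.boundingRect(c);r=cv2.minAreaRect(c);print((x,y,w,h),r)
e1=onplane("wrist",[(r[0][0],y+h)],P,.203)[0];e2=onplane("wrist",[(r[0][0],y)],P,.165)[0]
print("handle mid",((e1+e2)/2).round(4),np.linalg.norm((e1-e2)[:2]),"yaw",np.degrees(np.arctan2(*(e2-e1)[1::-1])))
print("keyhole meas .6002 -.1399; bar-across yaw",34.6-90)
im=cv2.imread("pics/w12.png");cv2.imwrite("pics/w12z.png",cv2.resize(im[170:300,240:400],None,fx=4.5,fy=4.5,interpolation=2))
E
```

```text
(306, 191, 22, 92) ((316.5, 236.5), (91.0, 21.0), 90.0)
handle mid [ 0.5998 -0.1404  0.184 ] 0.05796272157638094 yaw -55.486215659410654
keyhole meas .6002 -.1399; bar-across yaw -55.4
```

View pics/w12z.png

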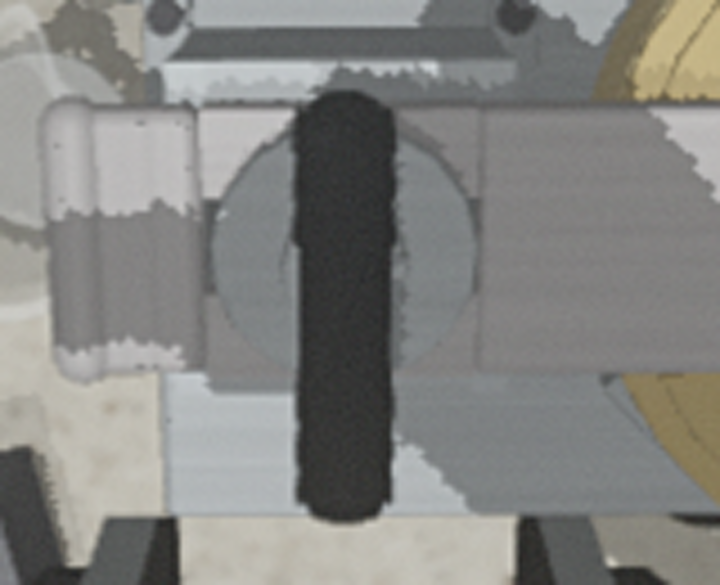

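```bash
python3 - <<'E'
from h import *
print(arm.read_time(),arm.read_tool_pos(),arm.read_dq().round(4))
print(ticket.finish_job())
E
```

```text
30.025 [ 0.60115948 -0.13851465  0.35909448] [ 0.001  -0.0041  0.0029 -0.0061  0.0017  0.0005 -0.0015]
the job is handed in; nothing more can be done
None
```

The bar is down on the lid and the key is locked in its keyhole, released. I handed the job in at about 30 s of the 61 s, with the gripper raised clear and no contact force on it. The hand-in gave no verdict.

**What I did**
- I swung the bar down along its arc with shut fingertips, pressing until it stopped with the tips at about 149 mm and about 15 N.
- I lifted the key straight out of its block and lowered it pin-lengthwise through the keyhole. It met no resistance until the flange sat on the bar, at the expected height and 6 to 10 N.
- I turned it 90° clockwise at under 0.1 N m, then opened the gripper and withdrew straight up.

**Last checks, from the wrist and side pictures**
- **Key:** its handle lies across the bar, within about 1° by the gripper's angle before release and upright in the picture afterwards. Its centre is about 0.7 mm from the measured keyhole, and the flange shows flat on the bar in the side picture.
- **Bar:** it looks level and closed in the side picture. I took this from the hard stop and the key's seating height, and did not measure the angle afterwards.
- **Lid, jar and beaker:** they look unmoved in the side views. I did not measure how far they might have shifted.

**What disagreed**
- **Wrist camera:** its calibration shifted with the arm's orientation. This fitted a constant offset of about 2 mm in the world frame (-1.7, -0.8 mm). The finger and pad positions in the pictures supported removing it, so I aimed the insertion with the offset removed. The 0.7 mm figure compares two camera measurements, so the offset largely cancels.
- **Key in the block:** it stood about 11° off the block's long axis, so I gripped it by the handle's measured direction.

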